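Clear the bench after the finger-prick clinic

TASK

Clear the bench after the finger-prick tests, sharps first: drop both used lancets (green and purple) into the red sharps bin before you handle anything else. Then put the used blue test cassette in the yellow waste tub, stand the dark strip canister upright in the free half of the orange basket (beside the carton, not on it), and stand the pink-capped control vial upright in the free bay of the grey vial tray. Set the canister and the vial down rather than dropping them, and leave the black-capped vial standing in its own bay.

Things in the scene. Friction and masses are not known exactly. Their poses are not given: they have to be found in the camera images.
- lancet_green: Used safety lancet with a green rectangular body 36 x 14 x 12 mm (x, y, z) and short white ends, 50 mm long overall along its own x, lying flat on the bench; about 12 g. Loose. Origin: centre of its underside. Grip it across y (14 mm).
- lancet_purple: Used safety lancet, the same shape and size as the green one (50 x 14 x 12 mm overall, lying flat, long along its own x) with a purple body. Loose. Origin: centre of its underside.
- test_cassette: Used test cassette: flat light-blue plastic slab 70 x 22 x 6 mm (x, y, z) with a white window and a white round well on top, lying flat on the bench; about 15 g. Loose. Origin: centre of its underside. Grip it across y (22 mm).
- strip_canister: Closed test-strip canister standing upright: dark navy cylinder with a paper label, 34 mm in diameter, with a dark navy lid of 36 mm diameter over its top 16 mm; 80 mm tall, about 45 g. Loose. Origin: centre of its underside, z up.
- control_vial: Small amber control vial standing upright, pink cap, 24 mm in diameter over its whole height for gripping, 52 mm tall, about 30 g. Loose. Origin: centre of its underside, z up.
- sharps_bin: Red sharps bin, fixed, 120 x 105 mm (x, y), top at 110 mm, with a white lid frame (126 x 111 mm) round an open rectangular mouth 86 mm (along its x) by 70 mm (along its y) at its centre. Hollow down to a 3 mm floor; things are dropped in through the mouth. Origin: centre of its underside.
- waste_tub: Yellow open waste tub, fixed, 120 x 110 mm outside (x, y), 60 mm high, walls and floor 3 mm thick, empty. Origin: centre of its underside.
- supply_basket: Orange open basket, fixed, 110 x 130 mm outside (x, y), 45 mm high, walls and floor 3 mm thick. A fixed white and blue carton, 39 mm high above the bench, fills the +y half (y from +5 to +61 mm). The free half, about 104 x 66 mm, is on the -y side, its centre at y = -29 mm, x = 0. Origin: centre of its underside.
- vial_tray: Low grey tray, fixed, 68 x 126 mm outside (x, y), 16 mm high, floor 4 mm thick, walls 4 mm, a wall across the middle dividing it into two bays, each 60 x 57 mm. The free bay is on the -y side, centre at y = -30.5 mm, x = 0, with pink marks on its rim; the black-capped vial stands in the other bay (+y side, black marks). Origin: centre of its underside.
- placed_vial: Amber control vial with a black cap, 24 mm in diameter, 52 mm tall, already standing in the +y bay of the grey tray; loose, to be left there. Origin: centre of its underside.

How it is judged:
By the outcome, as a careful person would: the job done as asked, in the order asked, and still so for the second after the job is handed in, with the robot touching nothing.
It also fails if it takes over 120 s, if anything falls off the work surface, if the arm or the gripper's body presses on something with over 40 N, if the wrist force passes 120 N, or if a joint passes its speed limit or range.

ROBOT

A 6-joint arm with a two-finger parallel gripper is mounted at the origin on the work surface. World frame = base frame: x ahead of the robot, y to its left, z up, the work surface at z = 0. Lengths are in m, angles in rad, forces in N, time in s.
With the tool pointing down it reaches from about 0.275 to 1 m from the base axis. Payload 8.4 kg.
Tool frame: the origin (TCP) lies on the centre line of the jaws, within the pads' length; the fingertips stand 17 mm ahead of it and the grasp point (between the pads) lies 2 mm behind it (bot.tcp_to_tips is the z of the fingertips in the tool frame, in m); z points along the fingers, y is the line along which they close (so a half turn about z gives the same grasp; the last joint's range is limited). The gripper opens to 85 mm and grips with 20 to 120 N. Pads are 22 mm wide; open, the fingers measure 114 mm over their backs; the gripper's body (76 mm by 85 mm) begins 54 mm behind the grasp point. The pads swing forward as they close: fully open they stand 13 mm farther back than shut.
Start: joints at [1.186, 0.353, 1.633, -0, 1.155, -0.002], TCP at [0.233, 0.58, 0.223] pointing down, gripper open.
Joint ranges: [-2.63, 2.63], [-0.92, 2.1], [0.06, 2.66], [-1.3, 4.44], [0, 2.69], [-3.02, 3.02]. Speed limits (rad/s): [2.22, 2.22, 2.79, 3.14, 3.14, 3.14].

INTERFACE

Orientations are given as a unit quaternion [x, y, z, w].
In Python, from workcell import bot, hand, kinematics, get_obs, vision, hand_in gives the robot as it stands. The module is installed in compiled form; this text tells all that it offers. Calls block until the motion is done:
- bot.reach(position, orientation): joint-space move of the TCP to a pose.
- bot.servo_line(position, ori=None, velocity=0.15): straight line of the TCP; ori=None keeps the orientation; velocity is the mean speed in m/s.
- bot.goto_joints(angles): joint-space move.
- hand.move_gripper(opening, strength=None): finger opening in m; strength is the grip in N (None keeps the last); returns when the fingers have stopped.
- bot.dwell(seconds).
- kinematics.solve_ik(position, orientation): joint angles nearest the present ones, or None.
- get_obs(): the state.
- vision.read_camera(name): name is "side" or "top"; returns a dict with "frame" (384x512x3 uint8, red, green, blue), "intrinsics" (3x3 intrinsics, pixels), "view" (4x4, takes a point from world to camera coordinates). Camera axes: x right, y down, z forward; pixel columns grow to the right and rows downward; lengths in m; the calibration is good to about 2 mm. A picture is of the moment at which its call begins. There is no depth.
A pose or a line that the arm cannot do raises bot.IKError and nothing moves.
- hand_in(): hands the job in; it is judged then, once.
The state is a dict: "time_s": time; "joint_pos": joint angles; "joint_vel": joint speeds; "joint_efforts": joint torques, N m; "position": TCP position; "orientation": TCP orientation; "wrist_force": force on the tool from outside, world axes, zero at the start; "ft_torque": the same for the moment, N m; "gripper_width": finger opening in m; "grip_force": force on a finger pad.
Only numpy, scipy, OpenCV 4.12 (cv2) and the standard library are available. Lean on these libraries where they do the work, as an engineer would, in place of code of your own. Each camera call takes 0.05 s, during which the arm holds its last target. There are 200 camera calls.

## Working session

There is one attempt and no reset: what is moved stays moved. The work goes in short steps, each a Python script; the robot and the scene stay as the last script left them, time stands still between calls to the robot, and variables do not carry over. Pictures are saved under pics/ and viewed, at most 14 in all, crops included, and the job is handed in when it is done.

```bash
mkdir -p pics; python3 - <<'E'
from workcell import bot, vision, get_obs
import cv2, numpy as np
np.set_printoptions(precision=4,suppress=True)
for n in ("top","side"):
    c=vision.read_camera(n); cv2.imwrite(f"pics/{n}0.png",cv2.resize(c["frame"][:,:,::-1],(768,576),interpolation=cv2.INTER_CUBIC))
    cv2.imwrite(f"pics/{n}0_raw.png",c["frame"][:,:,::-1])
    print(n,c["intrinsics"],c["view"])
o=get_obs();print(o["time_s"],o["orientation"],bot.tcp_to_tips)
E
```

```text
top [[466.4784   0.     255.8343]
 [  0.     466.4784 192.5172]
 [  0.       0.       1.    ]] [[ 0.0029 -1.      0.0007 -0.0187]
 [-0.9939 -0.0029 -0.1103  0.4941]
 [ 0.1103 -0.0004 -0.9939  1.2324]
 [ 0.      0.      0.      1.    ]]
side [[448.7476   0.     253.9937]
 [  0.     448.7476 189.3158]
 [  0.       0.       1.    ]] [[-0.9954 -0.0956  0.0032  0.5006]
 [-0.0712  0.7177 -0.6927  0.049 ]
 [ 0.0639 -0.6898 -0.7212  1.0832]
 [ 0.      0.      0.      1.    ]]
0.1 [ 0.1902  0.9817 -0.0006 -0.0001] 0.017
```

View pics/top0.png

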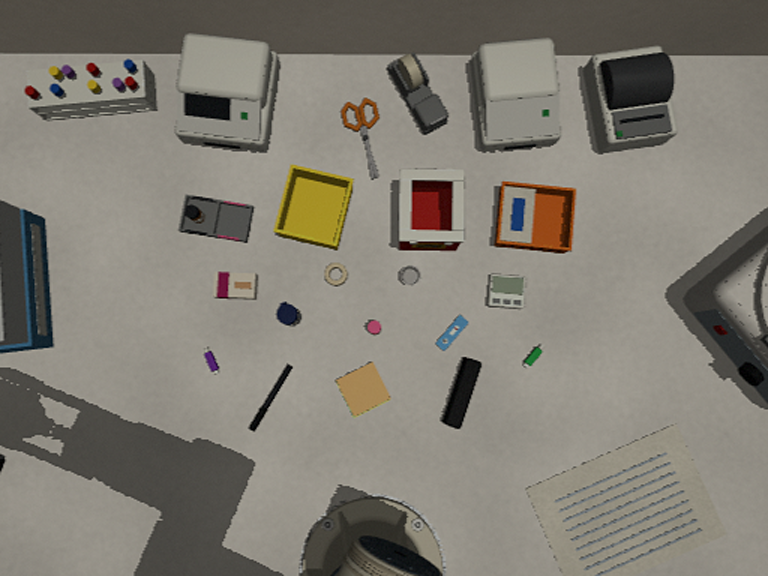

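View pics/side0.png

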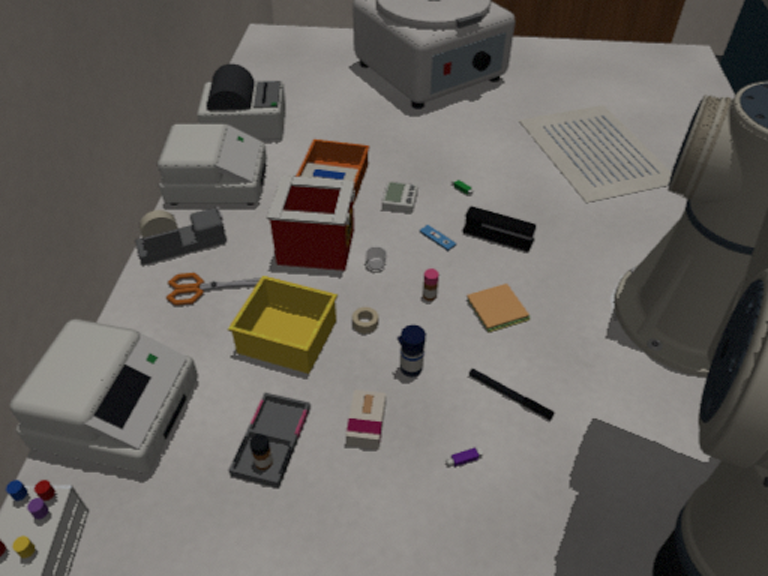

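The top view shows, in 768-wide pixels: green lancet (532,355), purple lancet (211,360), cassette (452,332), canister (288,314) and pink vial (373,327). The containers are the bin (432,208), tub (314,207), basket (536,216) and tray (217,218). The side view agrees, and the arm isn't blocking anything. Next I'll fit the poses by silhouette.

```bash
cat > fit.py <<'E'
import cv2, numpy as np
from scipy.optimize import minimize
from workcell import vision
S=4
def proj(c,P):
    q=np.asarray(P)@c["view"][:3,:3].T+c["view"][:3,3]; q=q@c["intrinsics"].T; return q[:,:2]/q[:,2:]
def onplane(c,uv,z):
    R,t=c["view"][:3,:3],c["view"][:3,3]; o=-R.T@t
    d=R.T@np.linalg.solve(c["intrinsics"],[*uv,1]); return o+d*(z-o[2])/d[2]
def verts(p,dim):
    x,y,a=p; sx,sy,z0,z1=dim
    if sy is None: th=np.linspace(0,2*np.pi,24); b=np.c_[np.cos(th),np.sin(th)]*sx/2
    else: b=np.array([[1,1],[1,-1],[-1,-1],[-1,1]])*[sx/2,sy/2]
    b=b@np.array([[np.cos(a),np.sin(a)],[-np.sin(a),np.cos(a)]])+[x,y]
    return np.vstack([np.c_[b,np.full(len(b),z)] for z in (z0,z1)])
def hullmask(uv,shape):
    m=np.zeros((shape[0]*S,shape[1]*S),np.uint8)
    h=cv2.convexHull(((uv+.5)*S*16).astype(np.int32).reshape(-1,1,2)); cv2.fillConvexPoly(m,h,1,shift=4); return m
def segment(c,seed,test,r=60):
    f=c["frame"]; hsv=cv2.cvtColor(f,cv2.COLOR_RGB2HSV).astype(int)
    m=test(*np.moveaxis(hsv,2,0)).astype(np.uint8)
    w=np.zeros_like(m); x,y=map(int,seed); w[max(0,y-r):y+r,max(0,x-r):x+r]=1
    n,l,st,_=cv2.connectedComponentsWithStats(m*w,connectivity=8)
    ok=[i for i in range(1,n) if st[i,4]>=8]
    d=[np.min(np.hypot(*(np.argwhere(l==i)-[y,x]).T)) for i in ok]
    return l==ok[int(np.argmin(d))]
def fit(c,seed,test,dim,yaws=(0,),r=60):
    m=segment(c,seed,test,r); M=cv2.resize(m.astype(np.uint8),None,fx=S,fy=S,interpolation=cv2.INTER_NEAREST)
    cn=np.vstack(cv2.findContours(M,cv2.RETR_EXTERNAL,2)[0]); M[:]=0; cv2.fillConvexPoly(M,cv2.convexHull(cn),1)
    ys,xs=np.nonzero(M); p0=onplane(c,[xs.mean()/S-.5,ys.mean()/S-.5],(dim[2]+dim[3])/2)
    y0,y1,x0,x1=max(0,ys.min()-60),ys.max()+60,max(0,xs.min()-60),xs.max()+60
    f=lambda p:np.sum(hullmask(proj(c,verts(p,dim)),m.shape)[y0:y1,x0:x1]!=M[y0:y1,x0:x1])/M.sum()
    best=None
    for a in yaws:
        s=minimize(f,[*p0[:2],a],method="Nelder-Mead",options=dict(initial_simplex=np.array([[0,0,0],[.01,0,0],[0,.01,0],[0,0,.25]])+[*p0[:2],a],xatol=1e-4,fatol=1e-4))
        if best is None or s.fun<best.fun: best=s
    return best.x,best.fun
Y=np.arange(-1.4,1.6,.35)
blu=lambda h,s,v:(h>95)&(h<115)&(s>90)&(v>110)
OBJ=dict(
 green=((532,355),lambda h,s,v:(h>45)&(h<85)&(s>100),(.036,.014,0,.012),Y,20),
 purple=((211,360),lambda h,s,v:(h>125)&(h<150)&(s>90),(.036,.014,0,.012),Y,20),
 cassette=((452,332),blu,(.070,.022,0,.006),Y,25),
 canister=((288,314),lambda h,s,v:(h>105)&(h<130)&(s>70)&(v<110),(.036,None,.064,.080),(0,),20),
 vial=((373,327),lambda h,s,v:(h>155)&(s>70),(.024,None,.040,.052),(0,),20),
 bin=((432,208),lambda h,s,v:((s<25)&(v>215))|((s>130)&((h<5)|(h>175))),(.126,.111,.02,.110),(-.2,0,.2),50),
 tub=((314,240),lambda h,s,v:(h>20)&(h<33)&(s>130),(.120,.110,0,.060),(-.3,0,.3),50),
 basket=((555,220),lambda h,s,v:(h>3)&(h<18)&(s>140),(.110,.130,0,.045),(-.2,0,.2),50),
 tray=((217,225),lambda h,s,v:(v<135),(.068,.126,0,.016),(-.2,0,.2),45))
def fitall(c,names=OBJ):
    out={}
    for n in names:
        seed,t,d,y,r=OBJ[n]; out[n]=fit(c,np.array(seed)/1.5,t,d,y,r)
    return out
E
python3 - <<'E'
from fit import *
import json
t=vision.read_camera("top"); s=vision.read_camera("side"); R=fitall(t)
for n,(p,e) in R.items(): print(n,p.round(4),round(e,3))
json.dump({n:list(p) for n,(p,e) in R.items()},open("poses.json","w"))
ims=[]
for c in (t,s):
    im=cv2.resize(c["frame"][:,:,::-1],None,fx=3,fy=3,interpolation=cv2.INTER_CUBIC)
    for n,(p,e) in R.items():
        d=OBJ[n][2]; v=((proj(c,verts(p,d))+.5)*3).astype(int); k=len(v)//2
        for q in (v[:k],v[k:]): cv2.polylines(im,[q.reshape(-1,1,2)],True,(255,255,0),1)
    ims.append(im)
cv2.imwrite("pics/fit_top.png",cv2.resize(ims[0][300:800,330:1200],(800,460)))
cv2.imwrite("pics/fit_side.png",cv2.resize(ims[1][250:1000,420:1120],(560,600)))
E
```

```text
green [ 0.3758 -0.2876 -0.754 ] 0.107
purple [0.3653 0.2957 0.4889] 0.101
cassette [ 0.4181 -0.14   -0.7181] 0.05
canister [0.446  0.1507 0.1991] 0.08
vial [0.4251 0.0009 0.    ] 0.069
bin [ 0.6681 -0.1239 -0.0063] 1.292
tub [ 0.6428  0.1105 -0.2318] 0.056
basket [ 0.6277 -0.2915 -0.0992] 0.035
tray [ 0.6272  0.2937 -0.1487] 0.071
```

View pics/fit_top.png

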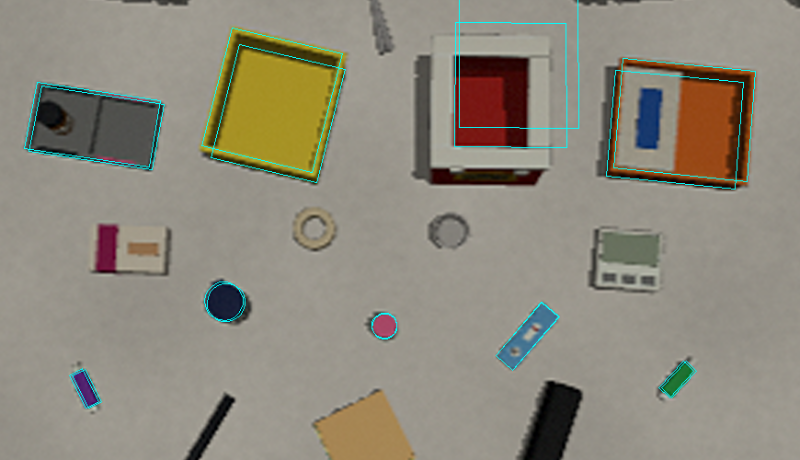

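View pics/fit_side.png

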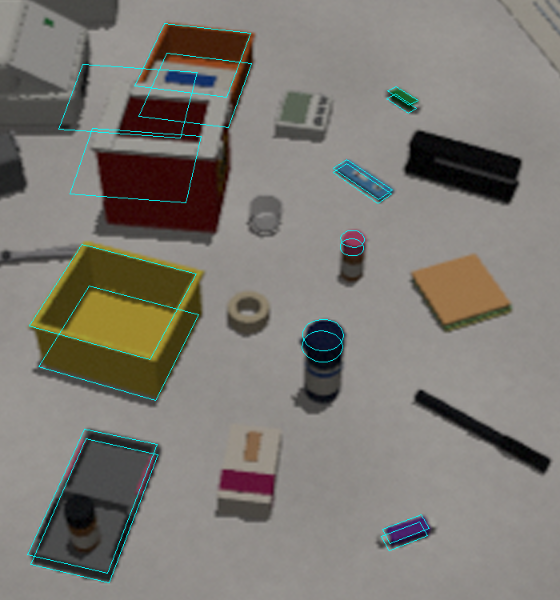

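Every fit is good in both views except the bin. I'll take the bin from its mouth corners at z=0.110: in the crop these are (454,56), (528,56), (528,147) and (455,147). Then I'll start with the green lancet.

```bash
cat > arm.py <<'E'
import numpy as np, json
from workcell import bot, hand, kinematics, get_obs, vision, hand_in
P=json.load(open("poses.json"))
def quat(a,x,y):
    ref=np.arctan2(y,x)+np.pi/2; a=ref+(a-ref+np.pi/2)%np.pi-np.pi/2   # half-turn symmetric, last joint near 0
    return [np.cos(a/2),np.sin(a/2),0,0]
def st(tag):
    o=get_obs(); print(tag,"t%.1f"%o["time_s"],"w%.4f"%o["gripper_width"],"F%.1f"%o["grip_force"],np.round(o["wrist_force"],1),np.round(o["position"],4))
def up(z=.22,v=.3): p=get_obs()["position"]; bot.servo_line([p[0],p[1],z],velocity=v)
def pick(x,y,a,z,opening,strength,shut):
    q=quat(a,x,y); bot.reach([x,y,.20],q); hand.move_gripper(opening)
    bot.servo_line([x,y,z+.03],velocity=.3); bot.servo_line([x,y,z],velocity=.08); st("down")
    hand.move_gripper(shut,strength); st("grip"); up(); st("lifted")
def place(x,y,a,z,opening,v=.2,vend=None):
    q=quat(a,x,y); bot.reach([x,y,.22],q); st("held")
    if vend: bot.servo_line([x,y,z+.02],velocity=v); bot.servo_line([x,y,z],velocity=vend)
    else: bot.servo_line([x,y,z],velocity=v)
    st("at"); bot.dwell(.2); hand.move_gripper(opening); bot.dwell(.2); up(); st("away")
E
python3 - <<'E'
from fit import *
import json
c=vision.read_camera("top")
C=[onplane(c,[(u/.9195+330)/3-.5,(v/.92+300)/3-.5],.110)[:2] for u,v in [(454,56),(528,56),(528,147),(455,147)]]
C=np.array(C); print(C.round(3),C.mean(0),"x",np.ptp(C[:,0]),"y",np.ptp(C[:,1]))
P=json.load(open("poses.json")); P["bin"]=[*C.mean(0),0]; json.dump(P,open("poses.json","w"))
E
python3 - <<'E'
from arm import *
x,y,a=P["green"]; pick(x,y,a,.020,.045,30,.0)
E
```

```text
[[ 0.673 -0.063]
 [ 0.673 -0.132]
 [ 0.587 -0.132]
 [ 0.587 -0.064]] [ 0.63007735 -0.09795215] x 0.08617044767452009 y 0.06886103405696617
down t5.0 w0.0451 F0.0 [-0.5  0.5 -0.4] [ 0.376  -0.2878  0.0204]
grip t5.5 w0.0002 F0.0 [ 0.5 -0.6  0.6] [ 0.3758 -0.2877  0.0201]
lifted t6.3 w-0.0002 F0.0 [-0.5  0.  -0.8] [ 0.3751 -0.2871  0.2188]
```

The mouth measures 86 x 69 mm, as it should. The grasp closed on nothing, so I'll look.

```bash
python3 - <<'E'
from arm import *
from fit import *
t=vision.read_camera("top"); s=vision.read_camera("side")
a=cv2.resize(t["frame"][190:290,300:410,::-1],(440,400),interpolation=cv2.INTER_CUBIC)
u,v=map(int,proj(s,[[.376,-.288,.01]])[0]); b=cv2.resize(s["frame"][max(0,v-70):v+50,u-60:u+50,::-1],None,fx=3.2,fy=3.2,interpolation=cv2.INTER_CUBIC)
h=max(a.shape[0],b.shape[0]); pad=lambda i:cv2.copyMakeBorder(i,0,h-i.shape[0],0,0,0)
cv2.imwrite("pics/g1.png",np.hstack([pad(a),pad(b)])); print(u,v,get_obs()["orientation"])
E
```

```text
307 123 [ 3.68130040e-01  9.29772653e-01  4.72023432e-04 -1.69227221e-03]
```

View pics/g1.png

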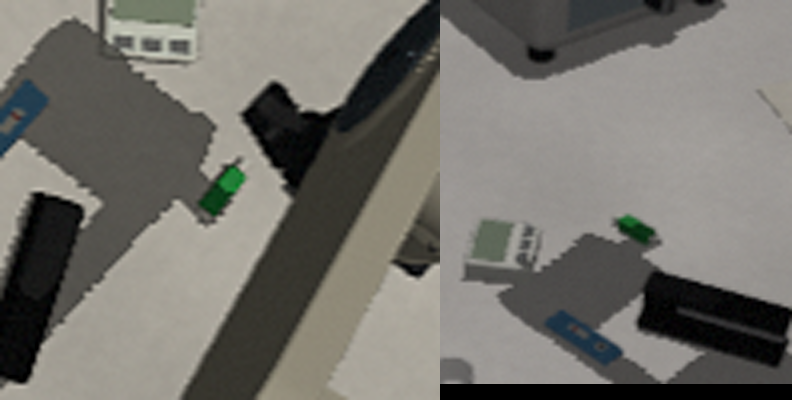

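The lancet hasn't moved, at top-crop (222,190). I'll overlay the TCP axis on both views to see where the jaws really are.

```bash
python3 - <<'E'
from arm import *
from fit import *
x,y,a=P["green"]
bot.servo_line([x,y,.08],velocity=.2)
p=np.array(get_obs()["position"]); print(p)
ims=[]
for n in ("top","side"):
    c=vision.read_camera(n); im=cv2.resize(c["frame"][:,:,::-1],None,fx=4,fy=4,interpolation=cv2.INTER_CUBIC)
    for dz,col in ((0,(0,0,255)),(-.017,(255,255,0)),(.08,(255,0,255))):
        q=((proj(c,[p+[0,0,dz]])[0]+.5)*4).astype(int); cv2.circle(im,tuple(map(int,q)),3,col,-1)
        if dz==0: u,v=q
    d=proj(c,[[x,y,.012]])[0]; cv2.circle(im,tuple(int((k+.5)*4) for k in d),3,(0,255,255),-1)
    u=max(u,200);v=max(v,250);ims.append(im[v-250:v+200,u-200:u+200][:450])
cv2.imwrite("pics/g2.png",np.hstack(ims))
E
```

```text
[ 0.37601795 -0.2878521   0.08022285]
```

View pics/g2.png

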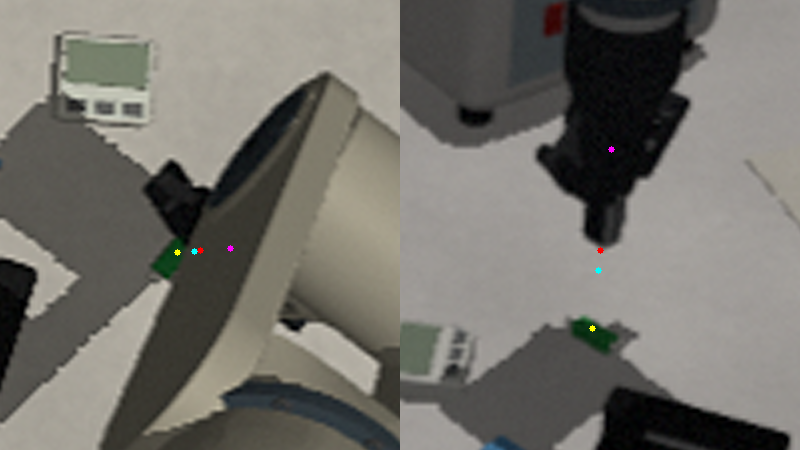

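The visible fingertips end near the TCP (side crop (602,243), TCP at (600,250)) instead of 17 mm ahead of it. I'll check the real tip height by touching bare bench gently.

```bash
python3 - <<'E'
from arm import *
x,y=.376,-.355
bot.servo_line([x,y,.08],velocity=.2); bot.servo_line([x,y,.020],velocity=.15); bot.dwell(.3)
f0=get_obs()["wrist_force"][2]; z=.020
while z>-.025:
    z-=.002; bot.servo_line([x,y,z],velocity=.04); o=get_obs()
    if abs(o["wrist_force"][2]-f0)>3: break
print(z,f0,o["wrist_force"],o["position"],o["time_s"])
bot.servo_line([x,y,.06],velocity=.2)
E
```

```text
-0.008 -0.060848147065986444 [-0.6477872   0.11412741  3.80444945] [ 0.37622175 -0.3552144  -0.00779284] 12.1833
```

With the jaws shut, the tips touch at TCP z ≈ -0.0075, so they really stand about 24 mm higher than stated. I'll put a z offset of -0.024 on every height and retry.

```bash
sed -i 's/^P=json/DZ=-.024  # measured: tips stand 24 mm behind where stated\nP=json/; s/^def pick(.*/&\n    z+=DZ/; s/^def place(.*/&\n    z+=DZ/' arm.py
python3 - <<'E'
from arm import *
x,y,a=P["green"]; pick(x,y,a,.0195,.040,30,.0)
E
```

```text
down t15.1 w0.0398 F0.0 [ 0.1  0.1 -0.3] [ 0.3759 -0.2878 -0.0042]
grip t15.4 w0.0131 F30.4 [-1.   0.4  7. ] [ 0.3761 -0.2879 -0.0039]
lifted t16.3 w0.0131 F29.6 [-0.3  0.3 -0.2] [ 0.3753 -0.2873  0.2188]
```

The green lancet is held. Now into the bin, with the tips just above the mouth.

```bash
python3 - <<'E'
from arm import *
x,y,a=P["bin"]; place(x,y,a,.135,.03)
x,y,a=P["purple"]; pick(x,y,a,.0195,.040,30,.0)
E
```

```text
held t18.8 w0.0127 F29.6 [ 0.3  0.3 -1. ] [ 0.6299 -0.0982  0.2198]
at t19.5 w0.0134 F29.6 [ 0.2  0.5 -0. ] [ 0.6308 -0.0982  0.1119]
away t20.7 w0.0301 F0.0 [-1.4  0.1 -0.9] [ 0.6304 -0.098   0.2211]
down t24.6 w0.0401 F0.0 [ 1.  -0.4  0.2] [ 0.3654  0.2958 -0.0042]
grip t24.9 w0.0129 F30.4 [-1.  -0.1  6.6] [ 0.3656  0.2959 -0.0039]
lifted t25.8 w0.0130 F29.6 [ 0.2 -0.  -1. ] [0.3649 0.2953 0.2188]
```

```bash
python3 - <<'E'
from arm import *
from fit import *
x,y,a=P["bin"]; place(x,y,a,.135,.03)
x,y,_=P["tub"]; bot.reach([x-.15,y+.1,.25],quat(0,x,y))   # clear of the bin view
c=vision.read_camera("top"); cv2.imwrite("pics/bin.png",cv2.resize(c["frame"][90:260,110:400,::-1],(798,468),interpolation=cv2.INTER_CUBIC))
E
```

```text
held t28.2 w0.0129 F29.6 [0.4 0.  0.4] [ 0.63   -0.0975  0.2197]
at t28.9 w0.0132 F29.6 [ 1.  -0.4  0.2] [ 0.6308 -0.0979  0.1119]
away t30.1 w0.0301 F0.0 [ 0.3  0.4 -0. ] [ 0.6304 -0.098   0.2211]
```

View pics/bin.png

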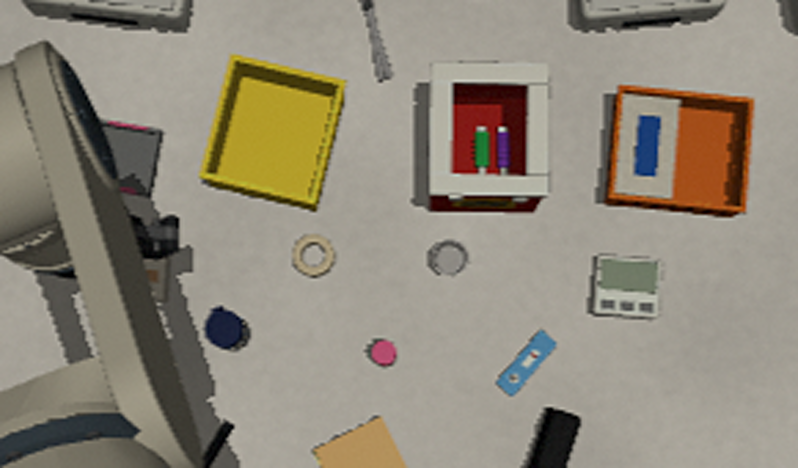

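Both lancets are in the bin, green at (482,150) and purple at (503,150), and nothing else has moved. The cassette is next.

```bash
python3 - <<'E'
from arm import *
x,y,a=P["cassette"]; pick(x,y,a,.0195,.036,30,.0)
if get_obs()["gripper_width"]>.015:
    x,y,a=P["tub"]; place(x,y,a,.055,.036)
E
```

```text
down t35.2 w0.0361 F0.0 [-0.2 -0.   0.4] [ 0.4184 -0.1401 -0.0041]
grip t35.5 w0.0203 F29.2 [-0.8 -0.5  5.1] [ 0.4186 -0.1402 -0.0038]
lifted t36.4 w0.0202 F29.4 [-0.3  0.3  0.4] [ 0.4178 -0.1399  0.2189]
held t37.7 w0.0201 F29.4 [-0.6 -0.4 -0.1] [0.6422 0.1093 0.2197]
at t38.8 w0.0200 F29.4 [ 0.4 -0.7 -0.1] [0.6438 0.1104 0.0323]
away t40.3 w0.0359 F0.0 [-0.9 -0.6 -0.5] [0.6418 0.1103 0.2185]
```

The cassette is released in the tub. Now the canister, gripped by its lid and set down in the free half of the basket.

```bash
python3 - <<'E'
from arm import *
x,y,_=P["canister"]; pick(x,y,np.pi/2,.070,.060,30,.0)
if get_obs()["gripper_width"]>.025:
    bx,by,a=P["basket"]; x=bx+.029*np.sin(a); y=by-.029*np.cos(a); print(x,y)
    place(x,y,a+np.pi/2,.0738,.056,vend=.03)
E
```

```text
down t43.1 w0.0601 F0.0 [-0.1  0.3  0.2] [0.4464 0.1508 0.0465]
grip t43.4 w0.0347 F29.3 [-1.5  0.   6.5] [0.4464 0.1509 0.0467]
lifted t44.1 w0.0350 F30.0 [-0.2 -0.4 -1.7] [0.4456 0.1506 0.2189]
0.6248108196375357 -0.32032515188357374
held t46.0 w0.0347 F30.0 [ 0.6 -0.1 -0.9] [ 0.6251 -0.319   0.2201]
at t47.7 w0.0348 F30.4 [-2.2  0.7  3. ] [ 0.6246 -0.3203  0.0498]
away t49.1 w0.0558 F0.0 [-0.8 -1.1  0.1] [ 0.6246 -0.3202  0.2201]
```

The canister was set down with a light 3 N contact. Now the vial.

```bash
python3 - <<'E'
from arm import *
from fit import *
x,y,_=P["vial"]; pick(x,y,np.pi/2,.036,.045,30,.0)
if get_obs()["gripper_width"]>.015:
    bx,by,a=P["tray"]; x=bx+.0305*np.sin(a); y=by-.0305*np.cos(a); print(x,y)
    place(x,y,a+np.pi/2,.0406,.040,vend=.03)
    bot.reach([.35,-.10,.25],quat(0,.35,-.1)); st("end")
ims=[]
for n,(r0,r1,c0,c1) in dict(top=(95,275,105,400),side=(80,340,130,350)).items():
    im=vision.read_camera(n)["frame"][r0:r1,c0:c1,::-1]
    cv2.imwrite(f"pics/end_{n}.png",cv2.resize(im,None,fx=2.3 if n=="side" else 2.7,fy=2.3 if n=="side" else 2.7,interpolation=cv2.INTER_CUBIC))
E
```

```text
down t52.0 w0.0445 F0.0 [0.4 0.3 0.7] [0.4256 0.0009 0.0125]
grip t52.3 w0.0230 F29.1 [-0.4 -0.   6.1] [0.4257 0.0009 0.0127]
lifted t53.1 w0.0231 F29.4 [ 0.1  0.2 -1.1] [0.4248 0.0009 0.219 ]
0.6226742347130414 0.26356759746946323
held t54.4 w0.0234 F29.4 [-0.   0.  -0.8] [0.6222 0.2624 0.2195]
at t56.3 w0.0232 F30.0 [-2.3 -0.5  5.1] [0.6223 0.2635 0.0168]
away t57.8 w0.0400 F0.0 [-0.7 -0.1  0.1] [0.6217 0.2632 0.2184]
end t59.5 w0.0401 F0.0 [ 0.1 -0.6 -0.2] [ 0.3508 -0.0998  0.2501]
```

View pics/end_top.png

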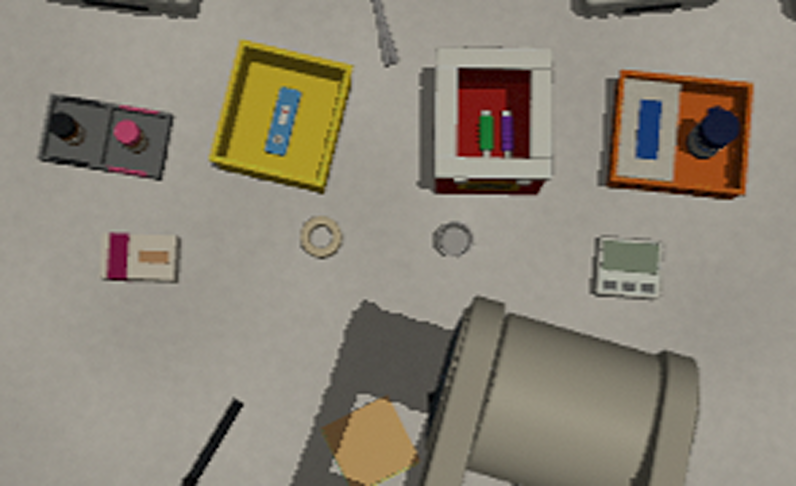

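View pics/end_side.png

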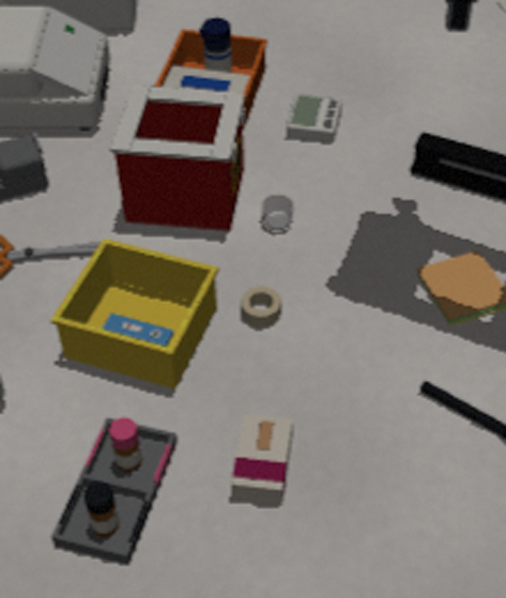

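The top view shows both lancets in the bin (486/506,132) and the cassette flat in the tub (283,120). The canister stands in the free half of the basket (712,132). The pink vial stands in the free bay (127,133), and the black-capped vial is still in its own (65,127). The side view confirms all three are upright, so I'm handing in.

```bash
python3 -c "from workcell import hand_in; print(hand_in())"
```

```text
the job is handed in; nothing more can be done
None
```

The bench is cleared and the job handed in after about 60 s of robot time: lancets binned first, cassette in the tub, canister and pink vial set down upright in their places, and the black-capped vial left standing in its bay.

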